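# Set the rolling mill for the next pass and offer up the ingot

### The arm

A 7-joint arm with a two-finger parallel gripper is mounted at the origin on the work surface. World frame = base frame: x ahead of the robot, y to its left, z up, the work surface at z = 0. Lengths are in m, angles in rad, forces in N, time in s.
With the tool pointing down it reaches from about 0.425 to 1.025 m from the base axis. Payload 9.4 kg.
Tool frame: the origin (TCP) lies midway between the tips of the shut fingers; the grasp point (between the pads) lies behind it (grasp_offset is the z of the grasp point in the tool frame, in m); z points along the fingers, y is the direction in which the jaws open and shut (so a half turn about z gives the same grasp; the last joint's range is limited). The gripper opens to 85 mm and grips with 20 to 120 N. Pads are 22 mm wide; open, the fingers measure 114 mm over their backs; the gripper's body (76 mm by 85 mm) begins 54 mm behind the grasp point. The pads swing forward as they close: fully open they stand 13 mm farther back than shut.
Start: joints at [1.107, 0.599, -0.003, 1.599, 0.002, 0.943, -0.08], TCP at [0.273, -0.671, 0.231] pointing down, gripper open.
Joint ranges: [-2.57, 2.57], [-0.35, 1.97], [-1.29, 1.29], [0.11, 2.56], [-1.05, 4.19], [0.11, 1.86], [-2.63, 2.63]. Speed limits (rad/s): [2.22, 2.22, 3.01, 3.01, 3.14, 3.14, 3.14].

### API

Orientations are given as a 3x3 rotation matrix whose columns are the frame's x, y, z axes.
In Python, from rig import * gives the robot as it stands.
- The arm moves only by the shell command python3 -m inch 'ROWS' [FORCE]. ROWS is JSON, a list of rows, each a list of 3 entries, a list of its own where there are three numbers: the turn, a rotation vector about the tool's x, y, z in rad, then the shift along the tool's x, y, z in m, then the finger opening in m, from 0 to 0.0854. A call has 1 to 5 rows; each row shifts and turns the commanded pose from where the row before left it, along the tool's axes as they then stand; what a row does not reach is not made up. A row lasts 1/12 s, in which the tool goes at most 41.7 mm and 7.16 degrees, less where a joint would pass 70% of its speed; a pose out of reach is approached as far as the arm can. A call with a gripper value outside its range is refused whole. The fingers move at their own pace and stop on an object; FORCE is the grip in N (left out, the last holds). Time passes only in rows, so rows that do not move let the fingers close. It gives the time, the measured TCP pose, the force and the opening at its end, in the units of the state.
- get_obs(): the state, without advancing time (a new reading comes with each control period).
- capture(name): name is "side" or "top"; returns (picture, depth): 384x512x3 uint8, red, green, blue; 384x512 float32, m along the optical axis (not along the pixel's ray), 0 where there is no reading.
- camera_info(name): a dict with "fx", "fy", "cx", "cy" (pixels), "D" ([k1, k2, p1, p2, k3] as OpenCV has them; the pictures are not rectified), "R" (3x3) and "t" (3): a world point X has camera coordinates R X + t. Camera axes: x right, y down, z forward; pixel columns grow to the right and rows downward; lengths in m; the calibration is good to about 2 mm. A picture is of the moment at which its call begins. camera_info takes no time and is no camera call.
- sign_off(): hands the job in, once; it reports no verdict.
The state is a dict: "time": time; "qpos": joint angles; "joint_vel": joint speeds; "joint_torque": joint torques, N m; "ee_pos": TCP position; "tool_rot": TCP orientation; "wrist_force": force on the tool from outside, world axes, zero at the start; "ft_torque": the same for the moment, N m; "grip_width": finger opening in m.
Only numpy, scipy, OpenCV 4.12 (cv2) and the standard library are available. Lean on these libraries where they do the work, as an engineer would, in place of code of your own. Each camera call takes 0.05 s, during which the arm holds its last target. There are 200 camera calls.

### The job

Set the rolling mill for the next pass: with a fingertip against the cross-bar on top, push it round clockwise (seen from above) until the pointer stands at the raised index on the dial, without going past it and without taking hold of the bar. Then, with a fingertip behind it, slide the long silver ingot along the feed table until its end is up against the rolls. Do not lift the ingot, and leave the short stub beside it and everything else on the bench where it is.

Things in the scene. Friction and masses are not known exactly. Their poses are not given: they have to be found in the camera images.
- mill: Jeweller's rolling mill, green castings, on a wooden block; fixed, at another place and angle each time. Origin: under its middle, on the bench. x: the rolling direction, feed table to rolls (feed table at -x); y along the rolls; z up. Frames and crosshead reach 40 mm from the origin in x, 76 mm in y, 220 mm up; gear case and crank on the +y side, out to y = 213 mm, below 190 mm.
- feed_table (a point): Middle of the top face of the flat rimless dark steel feed table, 139 mm above the bench, at x = -126 mm, y = 0 of the mill. The plate reaches 80 mm from here along the mill's x and 70 mm along y; a 92 mm wide tongue goes on between the frames to the rolls.
- nip (a point): Middle of the gap between the two bright steel rolls (46 mm thick, 100 mm long, one above the other, along the mill's y), 143 mm above the bench, at x = 0, y = 0 of the mill. The gap, about 4 mm, is less than the ingot's thickness: the ingot, pushed in flat, stops with its front end about 9 mm short of x = 0.
- bar_centre (a point): Centre of the cross-bar on its upright axis, 268 mm above the bench, 30 mm above the dial. Frame turns with it: x = the pointer's direction, y along the bar, z up. Level round steel rod 11 mm thick, bare from 13 to 68 mm each side of the axis, then a black ball 24 mm across (centre at 80 mm). The hub, 26 mm across, rises to 281 mm.
- pointer_tip (a point): Tip of the flat black pointer, 6 mm wide at the tip, that is fixed to the hub below the bar, square to it, and turns with it: 46 mm from the axis, 243.5 mm above the bench.
- handle (a joint): Angle of the cross-bar and pointer, rad; grows as they turn clockwise seen from above. 0 = the pointer points to the feed table (the mill's -x); stops at -2.4 and 1.2. Starts between -2.0 and -1.3. Stiff screw: about 0.12 N m to turn (2.5 N at 50 mm); it stays where it is left.
- dial: Flat graduated aluminium dial under the pointer, on the same axis, 120 mm across, 4 mm thick; fixed, at another angle each time. Origin: centre of its underside, 234 mm above the bench; its x axis points to the raised index, z up.
- index (a point): Inner end of the raised index on the dial, 46 mm from the axis: a dark steel bar 14 mm long radially, 7 mm wide, standing 6 mm above the dial face. The pointer is set when its tip is here. It lies 0.85 to 2.45 rad clockwise of where the pointer starts, on the feed table's side of the dial.
- ingot_centre (a point): Centre of the long silver ingot: a flat bright metal bar 120 mm long, 22 mm wide, 8 mm thick, 0.15 to 0.3 kg, loose on the feed table, roughly along it. x axis: along the ingot towards the rolls; z up. It slides with ordinary friction.
- ingot_front (a point): Middle of the ingot's front end (nearer the rolls), 60 mm from its centre, half-way up its thickness. Starts 30 to 50 mm short of touching the rolls.
- stub: Bystander: short square offcut of the same metal, 40 x 12 x 12 mm, loose on the feed table beside the ingot (to the mill's +y). Origin under its centre.
- mallet: Bystander: mallet 290 mm long, lying on the bench, head 94 x 40 mm with one yellow and one black face. Origin under the head.
- bench_block: Bystander: square steel bench block 75 x 75 x 20 mm on the bench.
- mug: Bystander: white mug 80 mm across, 85 mm tall, on the bench.
- flux_jar: Bystander: small amber jar 56 mm across, 65 mm tall, on the bench.
- pliers: Bystander: pliers 150 mm long, lying on the bench.
- brush: Bystander: brush 190 mm long, lying on the bench.
Mind the look-alikes: they are no part of the job. There is more than one size of the part that bears ingot_centre; the job needs the smaller.

How it is judged:
By the outcome, as a careful person would: the job done as asked, in the order asked, and still so for the second after the job is handed in, with the robot touching nothing.
It also fails if it takes over 48 s, if anything falls off the work surface, if the arm or the gripper's body presses on something with over 40 N, if the wrist force passes 120 N, or if a joint passes its speed limit or range.

## Working session

There is one attempt and no reset: what is moved stays moved. The work goes in short steps, Python scripts to look and compute and a shell command to move; the robot and the scene stay as the last step left them, time stands still between calls to the robot, and variables do not carry over. Pictures are saved under pics/ and viewed, about 8 in all and at most 12, crops included, and the job is handed in when it is done.

```bash
mkdir -p pics; ls
cat > h.py <<'E'
from rig import *
import numpy as np, cv2
def ray(n,u,v):
    c=camera_info(n);K=np.array([[c['fx'],0,c['cx']],[0,c['fy'],c['cy']],[0,0,1.]])
    p=cv2.undistortPoints(np.array([[[u,v]]],float),K,np.array(c['D'],float))[0,0]
    R=np.array(c['R']);t=np.array(c['t'])
    return -R.T@t, R.T@np.array([p[0],p[1],1.])
def onz(n,u,v,z):
    o,d=ray(n,u,v);return o+d*(z-o[2])/d[2]
def proj(n,X):
    c=camera_info(n);K=np.array([[c['fx'],0,c['cx']],[0,c['fy'],c['cy']],[0,0,1.]])
    r,_=cv2.Rodrigues(np.array(c['R'],float))
    return cv2.projectPoints(np.array(X,float).reshape(-1,1,3),r,np.array(c['t'],float),K,np.array(c['D'],float))[0][:,0]
E
python3 - <<'E'
from h import *
np.set_printoptions(precision=4,suppress=True)
o=get_obs();print(o['time'],o['ee_pos'],o['tool_rot'],o['grip_width'])
for n in('top','side'):
    p,d=capture(n);np.savez('cap_'+n,p=p,d=d);cv2.imwrite(f'pics/{n}0.png',cv2.resize(p[:,:,::-1],(800,600),interpolation=cv2.INTER_CUBIC))
    c=camera_info(n);print(n,c['fx'],-np.array(c['R']).T@np.array(c['t']),np.array(c['R'])[2])
E
```

```text
pics
0.0 [ 0.2733 -0.671   0.2304] [[ 0.9261  0.3773 -0.0007]
 [ 0.3773 -0.9261  0.0014]
 [-0.0001 -0.0016 -1.    ]] 0.08565988891568724
top 370.7727515858256 [ 0.3288 -0.0167  1.2348] [ 0.1858 -0.0079 -0.9825]
side 386.8913996087188 [0.1469 0.5282 0.9339] [ 0.3953 -0.5383 -0.7443]
```

View pics/top0.png

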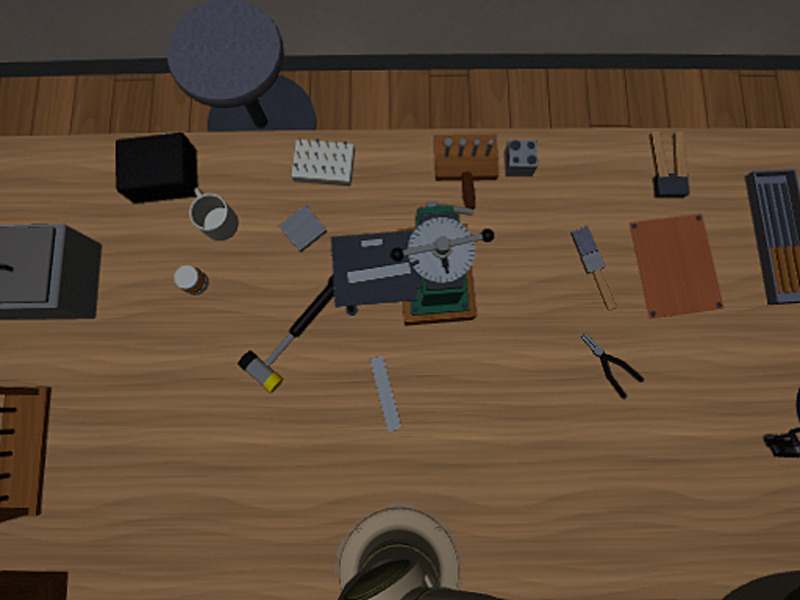

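View pics/side0.png

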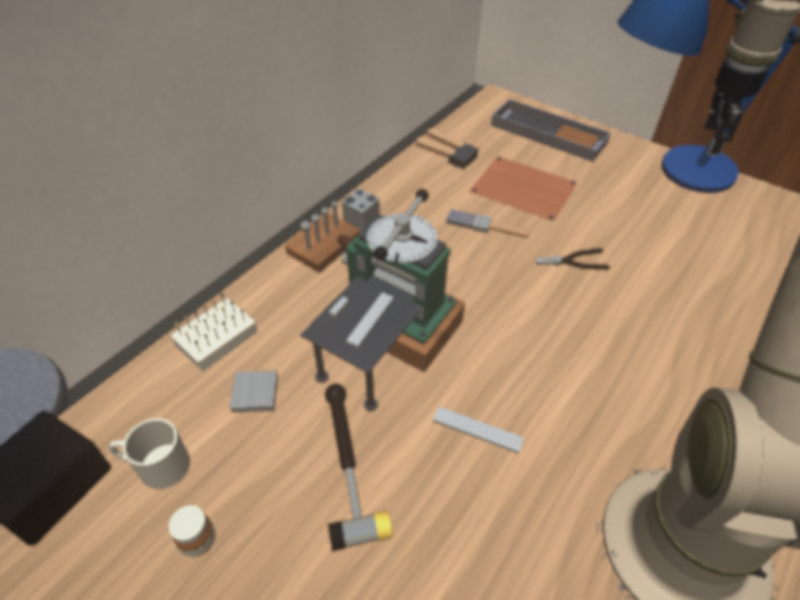

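The top view shows the mill at about (445,250), with the feed table to its left. The ingot is at (380,272), the stub at (371,243), and the bar runs between balls at (397,254) and (488,236). The pointer points down at about (446,268). I'll zoom in for the detail.

Run:
```python
from h import *
p=np.load('cap_top.npz')['p'];q=np.load('cap_side.npz')['p']
a=cv2.resize(p[125:215,205:325,::-1],(800,600),interpolation=cv2.INTER_CUBIC) # scale 6.667
cv2.imwrite('pics/topcrop.png',a)
b=cv2.resize(q[115:235,190:310,::-1],(600,600),interpolation=cv2.INTER_CUBIC) # x5
cv2.imwrite('pics/sidecrop.png',b)
```

```text
(no output)
```

View pics/topcrop.png

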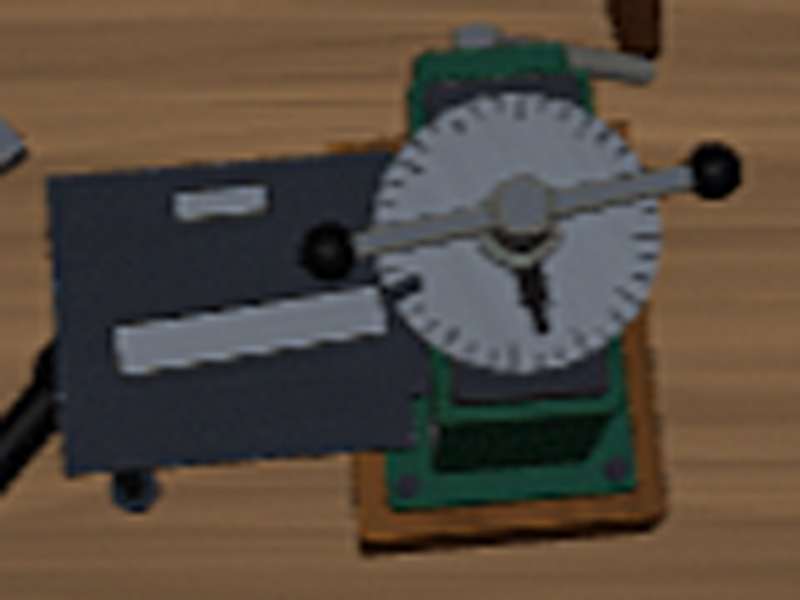

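View pics/sidecrop.png

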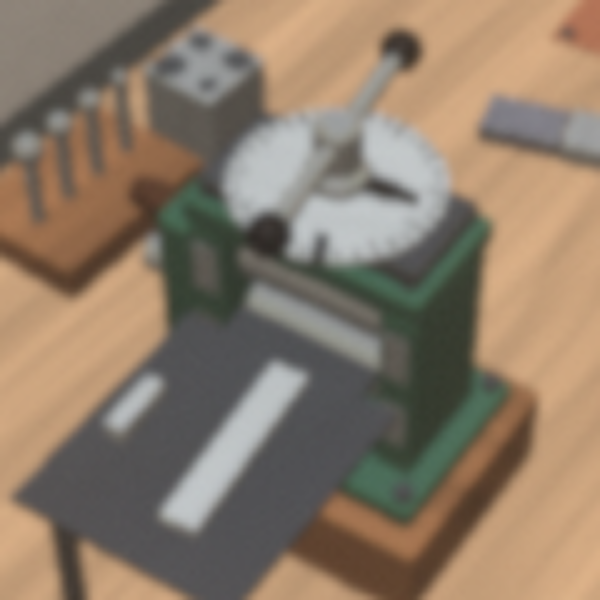

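Top crop: balls at (328,250) and (716,171), hub at (523,205), pointer tip at (543,330), index from (420,281) inner to (392,296) outer, and ingot corners at (113,327), (122,375), (388,330), (378,288). The side crop shows the same arrangement.

Run:
```python
from h import *
np.set_printoptions(precision=4,suppress=True)
T=lambda x,y,z: onz('top',205+(x+.5)/6.667-.5,125+(y+.5)/6.667-.5,z)
S=lambda x,y,z: onz('side',190+(x+.5)/5-.5,115+(y+.5)/5-.5,z)
pts={'ballA':((328,250),(268,233),.268),'ballB':((716,171),(400,49),.268),'hub':((523,205),(338,128),.281),
'dialc':((517,233),(336,186),.238),'tip':((543,330),(417,200),.2435),'idx_in':((420,281),(324,237),.244),'idx_out':((391,296),(318,258),.244),
'tabL1':((48,178),(14,497),.139),'tabL2':((68,475),None,.139),
'i1':((113,327),(157,515),.147),'i2':((122,375),(192,534),.147),'i3':((388,330),(310,374),.147),'i4':((378,288),(274,358),.147),
's1':((173,195),(103,418),.151),'s3':((268,210),(163,382),.151)}
P={}
for k,(a,b,z) in pts.items():
    P[k]=T(*a,z); print(k,P[k][:2], S(*b,z)[:2] if b else '')
c=(P['ballA']+P['ballB'])/2;print('ballmid',c)
d=P['ballB']-P['ballA'];print('bar len',np.linalg.norm(d),'bar ang',np.degrees(np.arctan2(d[1],d[0])))
for k in('tip','idx_in','idx_out'):
    e=P[k]-c;print(k,np.hypot(*e[:2]),np.degrees(np.arctan2(e[1],e[0])))
e=P['tabL1']-P['tabL2'];print('mill y ang',np.degrees(np.arctan2(e[1],e[0])),np.linalg.norm(e))
# long sides of ingot & dims
e=P['i3']-P['i2'];f=P['i4']-P['i1'];print('ing',np.linalg.norm(e),np.linalg.norm(f),np.degrees(np.arctan2(e[1],e[0])),np.degrees(np.arctan2(f[1],f[0])))
# subpixel masks for ingot
im=np.load('cap_top.npz')['p'];hsv=cv2.cvtColor(im,cv2.COLOR_RGB2HSV)
m=((im.min(2)>85)&(hsv[...,1]<60)).astype(np.uint8);m[:, :205]=0;m[:155]=0
n,l,st,ce=cv2.connectedComponentsWithStats(m)
for i in range(1,n):
    if st[i,4]>60:
        r=cv2.minAreaRect(np.argwhere(l==i)[:,::-1].astype(np.float32));print(st[i],ce[i],r,onz('top',*ce[i],.147)[:2])
```

```text
ballA [ 0.5817 -0.0059] [ 0.584  -0.0065]
ballB [ 0.6131 -0.1639] [ 0.616  -0.1629]
hub [ 0.596  -0.0841] [ 0.5948 -0.0783]
dialc [ 0.596  -0.0843] [ 0.5973 -0.0804]
tip [ 0.5532 -0.0937] [ 0.5537 -0.0927]
idx_in [ 0.5744 -0.0434] [ 0.5752 -0.0408]
idx_out [ 0.5682 -0.0314] [ 0.5685 -0.0268]
tabL1 [0.6512 0.124 ] [0.6514 0.1253]
tabL2 [0.5127 0.1134] 
i1 [0.5788 0.0928] [0.5801 0.0938]
i2 [0.5566 0.0886] [0.5581 0.0923]
i3 [ 0.5759 -0.0312] [ 0.5768 -0.0307]
i4 [ 0.5954 -0.027 ] [ 0.5997 -0.0281]
s1 [0.639  0.0656] [0.643  0.0638]
s3 [0.6314 0.0225] [0.6342 0.025 ]
ballmid [ 0.5974 -0.0849  0.268 ]
bar len 0.16110488916171234 bar ang -78.79015085222893
tip 0.04508110770782125 -168.76242738651618
idx_in 0.047430760649050295 119.0307663604429
idx_out 0.06098611197739741 118.6414928425469
mill y ang 4.383959221531152 0.13895044296432477
ing 0.12135795844951473 0.12091358695289835 -80.86386829665054 -82.09157486033044
[262 155  42  26 587] [284.5928 167.9881] ((284.5212707519531, 169.10079956054688), (21.219079971313477, 41.97463607788086), 78.11134338378906) [ 0.5939 -0.0973]
[222 168  41  13 272] [241.9301 174.1691] ((242.01353454589844, 174.0811004638672), (6.740357398986816, 40.113346099853516), 80.53767395019531) [0.5763 0.0314]
[237 228  20  48 433] [246.3095 251.3903] ((246.2647247314453, 251.55886840820312), (47.77951431274414, 8.973817825317383), 75.96376037597656) [0.3472 0.0197]
```

```bash
python3 -m inch '[[[0,0,0.096],[0,0,-0.03],0],[[0,0,0.096],[0,0,-0.03],0],[[0,0,0],[0,0,-0.03],0],[[0,0,0],[0.0222,-0.0308,0],0],[[0,0,0],[0.0222,-0.0308,0],0]]'
python3 -m inch '[[[0,0,0],[0.0222,-0.0308,0],0],[[0,0,0],[0.0222,-0.0308,0],0],[[0,0,0],[0.0222,-0.0308,0],0],[[0,0,0],[0.0222,-0.0308,0],0],[[0,0,0],[0.0222,-0.0308,0],0]]'
python3 -c "import rig;print([k for k in dir(rig) if k[0]!='_'],getattr(rig,'grasp_offset',''))"
```

```text
time: 0.52
ee_pos: [0.3041, -0.6037, 0.3226]
tool_rot: [[0.982, 0.19, 0.001], [0.19, -0.982, -0.003], [0.0, 0.003, -1.0]]
wrist_force: [2.0, 0.5, -1.4]
grip_width: 0.0255
time: 0.93
ee_pos: [0.3844, -0.4279, 0.3211]
tool_rot: [[0.981, 0.193, -0.0], [0.193, -0.981, 0.0], [-0.0, -0.0, -1.0]]
wrist_force: [1.4, -0.2, -0.7]
grip_width: 0.0002
['Unreachable', 'camera_info', 'capture', 'get_obs', 'grasp_offset', 'sign_off'] -0.0187
```

```bash
for i in 1 2; do python3 -m inch '[[[0,0,0],[0.0222,-0.0308,0],0],[[0,0,0],[0.0222,-0.0308,0],0],[[0,0,0],[0.0222,-0.0308,0],0],[[0,0,0],[0.0222,-0.0308,0],0],[[0,0,0],[0.0222,-0.0308,0],0]]';done
python3 -m inch '[[[0,0,0],[0,0,0],0],[[0,0,0],[0,0,0],0],[[0,0,0],[0,0,0],0]]'
```

```text
time: 1.35
ee_pos: [0.4635, -0.2554, 0.3212]
tool_rot: [[0.981, 0.194, -0.0], [0.194, -0.981, 0.0], [-0.0, -0.0, -1.0]]
wrist_force: [0.1, 0.1, 1.0]
grip_width: 0.0001
time: 1.77
ee_pos: [0.5426, -0.0829, 0.3212]
tool_rot: [[0.981, 0.193, -0.0], [0.193, -0.981, -0.0], [-0.0, -0.0, -1.0]]
wrist_force: [0.8, 0.4, 0.5]
grip_width: 0.0001
time: 2.02
ee_pos: [0.542, -0.0851, 0.3209]
tool_rot: [[0.981, 0.194, -0.001], [0.194, -0.981, -0.0], [-0.001, 0.0, -1.0]]
wrist_force: [0.6, -0.3, 0.5]
grip_width: -0.0002
```

```bash
python3 -m inch '[[[0,0,0],[0.0231,-0.0313,0],0],[[0,0,0],[0,0,0.022],0],[[0,0,0],[0,0,0.022],0],[[0,0,0],[0,0,0.022],0],[[0,0,0],[0,0,0],0]]'
python3 - <<'E'
from h import *
p,d=capture('side');np.savez('cap_s1',p=p);q,d=capture('top')
a=cv2.resize(p[115:235,190:310,::-1],(400,400),interpolation=cv2.INTER_CUBIC)
b=cv2.resize(q[125:215,205:325,::-1],(400,300),interpolation=cv2.INTER_CUBIC);b=cv2.copyMakeBorder(b,0,100,0,0,cv2.BORDER_CONSTANT)
cv2.imwrite('pics/c1.png',np.hstack([a,b]))
E
```

```text
time: 2.43
ee_pos: [0.5564, -0.0513, 0.2517]
tool_rot: [[0.982, 0.191, -0.006], [0.191, -0.982, -0.001], [-0.006, -0.001, -1.0]]
wrist_force: [-0.4, 0.2, -0.1]
grip_width: -0.0
```

View pics/c1.png

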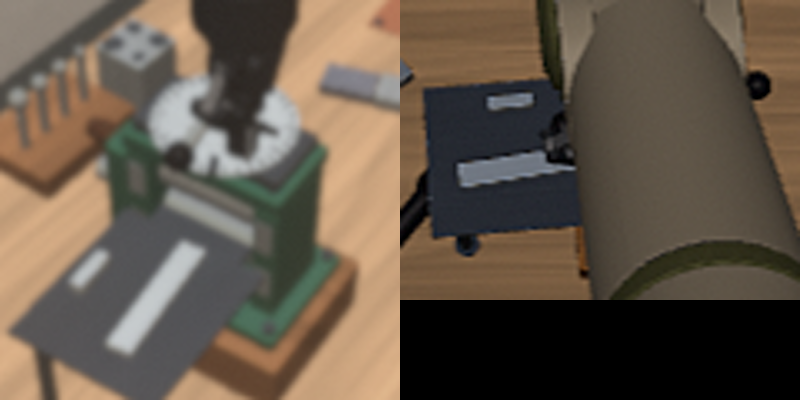

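```bash
cat > w.py <<'E'
from h import *
C=np.array([.5975,-.084])
o=get_obs();F=o['ee_pos'][:2]-C;r=np.hypot(*F)
yaw=np.degrees(np.arctan2(o['tool_rot'][1][0],o['tool_rot'][0][0]))
th=np.degrees(np.arctan2(F[1],F[0]))-np.degrees(np.arcsin(.0165/r))
print('arm angle %.1f  tool would be %.1f is %.1f  along-bar %.4f z %.4f'%(th,th-90,yaw,np.sqrt(r*r-.0165**2),o['ee_pos'][2]),'f',np.round(o['wrist_force'],1))
E
python3 -m inch '[[[0,0,0],[0.007,-0.0005,-0.002],0],[[0,0,0],[0.005,-0.0004,-0.001],0],[[0,0,0],[0.003,0,0],0],[[0,0,0],[0.002,0,0],0],[[0,0,0],[0,0,0],0]]'; python3 w.py
python3 -m inch '[[[0,0,0.08],[0.0034,-0.0012,0],0],[[0,0,0.08],[0.0034,-0.0012,0],0],[[0,0,0],[0,0,0],0]]'; python3 w.py
```

```text
time: 2.95
ee_pos: [0.5759, -0.0453, 0.2587]
tool_rot: [[0.981, 0.194, 0.001], [0.194, -0.981, -0.0], [0.001, 0.0, -1.0]]
wrist_force: [-0.8, 0.1, 1.4]
grip_width: -0.0002
arm angle 97.3  tool would be 7.3 is 11.2  along-bar 0.0411 z 0.2587 f [-0.8  0.1  1.4]
time: 3.2
ee_pos: [0.5819, -0.0419, 0.2583]
tool_rot: [[1.0, 0.031, -0.0], [0.031, -1.0, -0.0], [-0.0, 0.0, -1.0]]
wrist_force: [-1.3, -1.2, 0.8]
grip_width: 0.0001
arm angle 88.8  tool would be -1.2 is 1.8  along-bar 0.0418 z 0.2583 f [-1.3 -1.2  0.8]
```

```bash
python3 -m inch '[[[0,0,0.08],[0.0034,-0.0012,0.004],0],[[0,0,0.08],[0.0034,-0.0012,0],0],[[0,0,0.08],[0.0034,-0.0012,0],0],[[0,0,0],[0,0,0],0]]'; python3 w.py
python3 - <<'E'
from h import *
p,d=capture('side');q,d=capture('top')
a=cv2.resize(p[115:195,210:310,::-1],(500,400),interpolation=cv2.INTER_CUBIC)
b=cv2.resize(q[125:215,245:325,::-1],(300,400),interpolation=cv2.INTER_CUBIC)
cv2.imwrite('pics/c2.png',np.hstack([a,b]))
E
```

```text
time: 3.53
ee_pos: [0.5921, -0.0386, 0.254]
tool_rot: [[0.979, -0.204, -0.001], [-0.204, -0.979, -0.0], [-0.001, 0.0, -1.0]]
wrist_force: [-2.4, -0.4, -0.6]
grip_width: -0.0001
arm angle 75.6  tool would be -14.4 is -11.8  along-bar 0.0426 z 0.2540 f [-2.4 -0.4 -0.6]
```

View pics/c2.png

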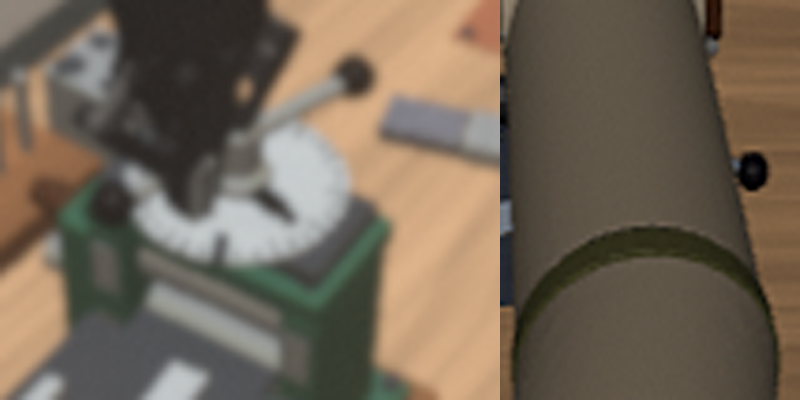

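The bar is turning: pointer tip at (293,217), balls at (110,203) and (355,76), index at (222,250) in the side crop. I'll measure the angle.

Run:
```python
from h import *
S=lambda x,y,z: onz('side',210+(x+.5)/5-.5,115+(y+.5)/5-.5,z)[:2]
A,B=S(110,203,.268),S(355,76,.268);m=(A+B)/2
an=lambda d:np.degrees(np.arctan2(d[1],d[0]))
print(A,B,m,an(A-B),np.linalg.norm(A-B))
C=np.array([.5985,-.083])
print(an(S(293,217,.2435)-C),an(S(221,240,.244)-C),an(A-C))
```

```text
[ 0.62049411 -0.00576463] [ 0.57924186 -0.16227008] [ 0.59986799 -0.08401736] 75.23363424130031 0.1618508787212438
168.9001799620199 117.51248707610223 74.1047764887156
```

```bash
python3 -m inch '[[[0,0,0.085],[0.0036,-0.0008,0],0],[[0,0,0.085],[0.0036,-0.0008,0],0],[[0,0,0.085],[0.0036,-0.0008,0],0],[[0,0,0.085],[0.0036,-0.0008,0],0],[[0,0,0],[0,0,0],0]]'; python3 w.py
python3 -m inch '[[[0,0,0.08],[0.0034,-0.0010,0],0],[[0,0,0.08],[0.0034,-0.0010,0],0],[[0,0,0.08],[0.0034,-0.001,0],0],[[0,0,0],[0,0,0],0],[[0,0,0],[0,0,0],0]]'; python3 w.py
```

```text
time: 4.05
ee_pos: [0.6071, -0.0394, 0.2541]
tool_rot: [[0.855, -0.518, 0.0], [-0.518, -0.855, 0.001], [-0.0, -0.001, -1.0]]
wrist_force: [-1.1, 1.5, -1.0]
grip_width: -0.0005
arm angle 56.6  tool would be -33.4 is -31.2  along-bar 0.0425 z 0.2541 f [-1.1  1.5 -1. ]
time: 4.47
ee_pos: [0.6169, -0.0435, 0.2542]
tool_rot: [[0.712, -0.702, 0.0], [-0.702, -0.712, 0.0], [0.0, -0.0, -1.0]]
wrist_force: [-1.5, 3.5, -0.5]
grip_width: -0.0002
arm angle 42.9  tool would be -47.1 is -44.6  along-bar 0.0418 z 0.2542 f [-1.5  3.5 -0.5]
```

```bash
python3 -m inch '[[[0,0,0.06],[0.0025,-0.0008,0],0],[[0,0,0.06],[0.0025,-0.0008,0],0],[[0,0,0.055],[0.0023,-0.0008,0],0],[[0,0,0],[0,0,0],0],[[0,0,0],[0,0,0],0]]'; python3 w.py
python3 - <<'E'
from h import *
p,d=capture('side');q,d=capture('top');np.savez('cap_s2',p=p,q=q)
a=cv2.resize(p[115:179,220:300,::-1],(750,600),interpolation=cv2.INTER_CUBIC)
cv2.imwrite('pics/c3.png',a)
E
```

```text
time: 4.88
ee_pos: [0.6234, -0.0476, 0.2543]
tool_rot: [[0.578, -0.816, 0.0], [-0.816, -0.578, 0.0], [0.0, -0.0, -1.0]]
wrist_force: [-0.6, 4.3, -1.0]
grip_width: -0.0001
arm angle 32.9  tool would be -57.1 is -54.7  along-bar 0.0416 z 0.2543 f [-0.6  4.3 -1. ]
```

View pics/c3.png

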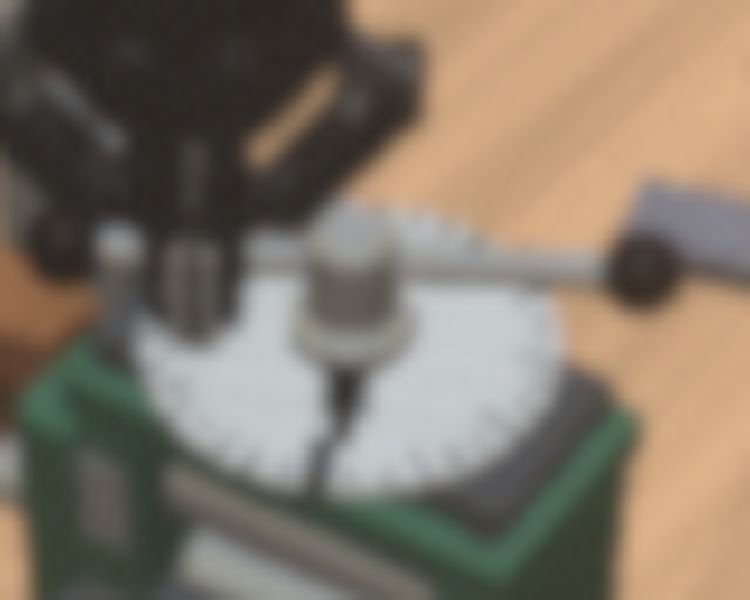

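Nearly there: the pointer tip is at about (342,428), just clockwise-short of the index, which runs from (330,440) to (315,488). Balls are at (60,248) and (643,272).

Run:
```python
from h import *
s=9.375
S=lambda x,y,z: onz('side',220+(x+.5)/s-.5,115+(y+.5)/s-.5,z)[:2]
A,B=S(60,248,.268),S(643,272,.268);m=(A+B)/2
an=lambda d:np.degrees(np.arctan2(d[1],d[0]))
H=S(352,232,.281)
print(m,H,an(A-B),np.linalg.norm(A-B))
for C in(m,np.array([.5985,-.083])):
  print([ (n,round(an(S(x,y,z)-C),1),round(np.hypot(*(S(x,y,z)-C)),4)) for n,x,y,z in(('tip',342,428,.2435),('in',330,440,.244),('out',315,488,.244),('B',643,272,.268))])
# project expected index & pointer
for a,r,z in((118.8,.046,.244),(118.8,.060,.244),(122.9,.046,.2435),(118.8,.046,.2435),(122.9,.02,.2435)):
  X=[.5985+r*np.cos(np.radians(a)),-.0835+r*np.sin(np.radians(a)),z];print(a,r,(proj('side',X)[0]-[220,115]+.5)*s-.5)
```

```text
[ 0.59925572 -0.08344128] [ 0.59711245 -0.08092655] 33.90616204738057 0.16144136019741212
[('tip', np.float64(123.8), np.float64(0.0414)), ('in', np.float64(120.2), np.float64(0.0469)), ('out', np.float64(118.6), np.float64(0.0659)), ('B', np.float64(-146.1), np.float64(0.0807))]
[('tip', np.float64(123.3), np.float64(0.0406)), ('in', np.float64(119.6), np.float64(0.0462)), ('out', np.float64(118.2), np.float64(0.0652)), ('B', np.float64(-145.5), np.float64(0.0803))]
118.8 0.046 [328.73806917 438.2805735 ]
118.8 0.06 [321.24047464 473.91262896]
122.9 0.046 [340.70623956 440.55879481]
118.8 0.046 [328.73116147 439.601068  ]
122.9 0.02 [347.40466993 375.55785127]
```

```bash
python3 -m inch '[[[0,0,0.032],[0.0013,-0.0004,0],0],[[0,0,0.03],[0.0013,-0.0004,0],0],[[0,0,0],[0,0,0],0],[[0,0,0],[0,0,0],0],[[0,0,0],[0,0,0],0]]'; python3 w.py
python3 - <<'E'
from h import *
p,d=capture('side')
a=cv2.resize(p[115:179,220:300,::-1],(750,600),interpolation=cv2.INTER_CUBIC)
cv2.imwrite('pics/c4.png',a)
E
```

```text
time: 5.4
ee_pos: [0.6256, -0.0495, 0.2543]
tool_rot: [[0.523, -0.853, 0.0], [-0.853, -0.523, -0.0], [0.0, -0.0, -1.0]]
wrist_force: [0.4, 3.5, -0.8]
grip_width: -0.0002
arm angle 29.0  tool would be -61.0 is -58.5  along-bar 0.0413 z 0.2543 f [ 0.4  3.5 -0.8]
```

View pics/c4.png

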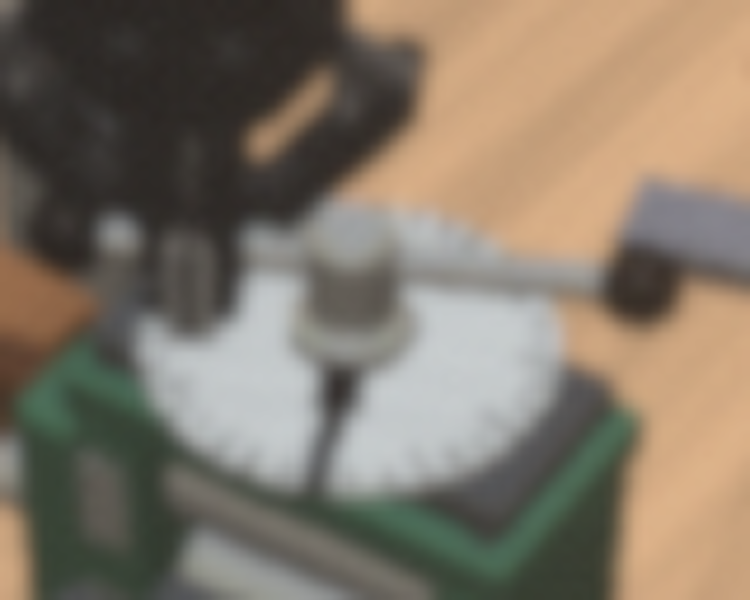

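Pointer and index now run in one line: tip near (334,430), index (329,440) to (316,488), ball B at (643,288). I'll back off and check from above.

```bash
python3 -m inch '[[[0,0,0],[-0.01,0,0],0],[[0,0,0],[-0.012,0,0],0],[[0,0,0],[0,0,-0.035],0],[[0,0,0],[0,0,-0.035],0],[[0,0,0],[-0.04,0,0],0]]'
python3 -m inch '[[[0,0,0],[-0.04,0,0],0],[[0,0,0],[-0.04,0,0],0],[[0,0,0],[-0.04,0,0],0],[[0,0,0],[-0.03,0,0],0],[[0,0,0],[0,0,0],0]]'
python3 - <<'E'
from h import *
q,d=capture('top');p,d=capture('side');np.savez('cap3',p=p,q=q)
b=cv2.resize(q[125:185,250:330,::-1],(800,600),interpolation=cv2.INTER_CUBIC)
cv2.imwrite('pics/c5.png',b)
s=9.375
S=lambda x,y,z: onz('side',220+(x+.5)/s-.5,115+(y+.5)/s-.5,z)[:2]
d=S(643,288,.268)-np.array([.5985,-.083]);print(np.degrees(np.arctan2(d[1],d[0])))
E
```

```text
time: 5.87
ee_pos: [0.5975, -0.0031, 0.3305]
tool_rot: [[0.514, -0.858, 0.011], [-0.858, -0.514, -0.003], [0.009, -0.008, -1.0]]
wrist_force: [1.4, -0.8, 0.0]
grip_width: 0.0004
time: 6.28
ee_pos: [0.5271, 0.115, 0.3229]
tool_rot: [[0.533, -0.846, -0.005], [-0.846, -0.533, -0.0], [-0.002, 0.004, -1.0]]
wrist_force: [-0.6, 1.5, -1.2]
grip_width: -0.0003
-150.23885463416522
```

View pics/c5.png

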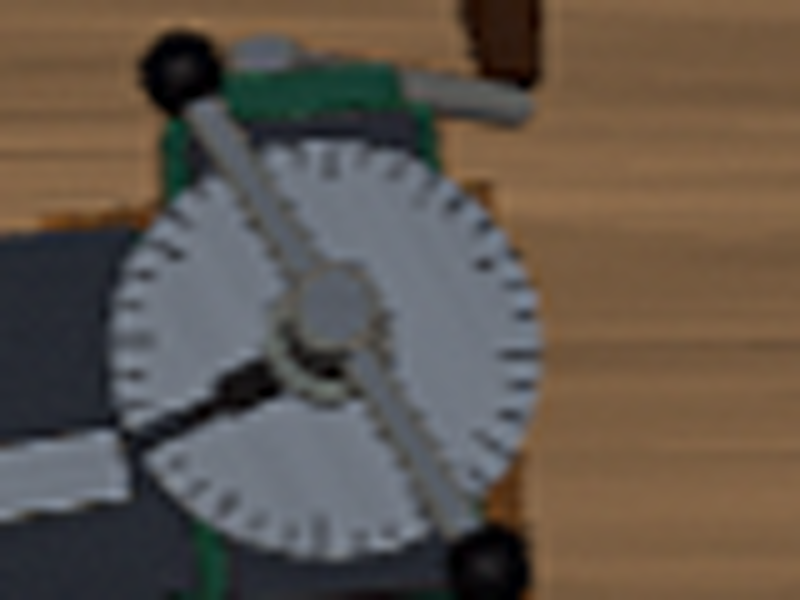

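The top crop shows pointer and index in line from (250,378) to (140,437), with balls at (182,74) and (488,565).

Run:
```python
from h import *
an=lambda d:np.degrees(np.arctan2(d[1],d[0]))
z0=np.load('cap_top.npz')['p'];q=np.load('cap3.npz')['q']
def balls(im,rois):
    out=[]
    for (u,v) in rois:
        g=255-im[v-6:v+7,u-6:u+7].max(2).astype(float); w=np.where(g>205,1,0)
        y,x=np.mgrid[-6:7,-6:7];out.append((u+(w*x).sum()/w.sum(),v+(w*y).sum()/w.sum(),w.sum()))
    return out
for im,r in((z0,[(254,162),(312,150)]),(q,[(268,132),(298,181)])):
    b=balls(im,r);A,B=[onz('top',u,v,.268)[:2] for u,v,_ in b]
    print(b,(A+B)/2,an(A-B),np.linalg.norm(A-B))
s=10
T=lambda x,y,z: onz('top',250+(x+.5)/s-.5,125+(y+.5)/s-.5,z)[:2]
C=(A+B)/2
for nm,x,y,z in(('ballA',182,74,.268),('ptr',250,382,.2435),('tipjoin',205,405,.2435),('idxout',140,440,.244)):
    print(nm,an(T(x,y,z)-C),np.hypot(*(T(x,y,z)-C)))
# dark centroid along radius, expected positions
g=q.max(2).astype(float)
for r in np.arange(.022,.062,.003):
    best=[]
    for a in np.arange(108,131,.5):
        X=[C[0]+r*np.cos(np.radians(a)),C[1]+r*np.sin(np.radians(a)),.2435];u,v=proj('top',X)[0]
        best.append((a,cv2.getRectSubPix(q.max(2),(1,1),(float(u),float(v)))[0,0]))
    a,w=np.array(best).T;w=np.clip(w.max()-w-40,0,None);print('r %.3f ang %.1f'%(r,(a*w).sum()/w.sum()))
```

```text
[(np.float64(253.5211267605634), np.float64(162.11971830985917), np.int64(142)), (np.float64(311.70588235294116), np.float64(150.33333333333334), np.int64(51))] [ 0.59719847 -0.08417531] 101.15070780601226 0.16101946008417173
[(np.float64(268.0377358490566), np.float64(132.0), np.int64(53)), (np.float64(297.0722891566265), np.float64(181.7710843373494), np.int64(83))] [ 0.59620209 -0.08317253] 28.211351509530253 0.15868999767746497
ballA 28.655681617770497 0.0798522924032131
ptr 117.63984884117427 0.02294001810063808
tipjoin 117.39973793725053 0.03699953122333632
idxout 117.80513512363869 0.0575439352767381
r 0.022 ang nan
r 0.025 ang nan
r 0.028 ang 126.5
r 0.031 ang 119.7
r 0.034 ang 120.1
r 0.037 ang 119.7
r 0.040 ang 119.5
r 0.043 ang 119.4
r 0.046 ang 118.7
r 0.049 ang 118.6
r 0.052 ang 118.0
r 0.055 ang 118.3
r 0.058 ang 118.0
r 0.061 ang nan<stdin>:25: RuntimeWarning: invalid value encountered in scalar divide
```

Pointer (119.5°) reads about 1° short of the index (118.3°), so it is set and not past. Next is the ingot.

```bash
python3 -m inch '[[[0,0,0.1025],[0,0,0],0],[[0,0,0.1025],[0,0,0],0],[[0,0,0.1025],[0,0,0],0],[[0,0,0.1025],[0,0,0],0],[[0,0,0],[-0.002,-0.037,0],0]]'
python3 -m inch '[[[0,0,0],[0,0,0.03],0],[[0,0,0],[0,0,0.03],0],[[0,0,0],[0,0,0.03],0],[[0,0,0],[0,0,0.03],0],[[0,0,0],[0,0,0.03],0]]'
python3 -m inch '[[[0,0,0],[0,0,0],0],[[0,0,0],[0,0,0],0],[[0,0,0],[0,0,0],0]]'
```

```text
time: 6.8
ee_pos: [0.5632, 0.1106, 0.3233]
tool_rot: [[0.137, -0.991, -0.006], [-0.991, -0.137, -0.003], [0.002, 0.006, -1.0]]
wrist_force: [0.1, -0.4, 1.6]
grip_width: 0.0002
time: 7.22
ee_pos: [0.5672, 0.1109, 0.1717]
tool_rot: [[0.145, -0.989, -0.003], [-0.989, -0.145, -0.002], [0.001, 0.004, -1.0]]
wrist_force: [0.8, 1.3, -0.4]
grip_width: -0.0003
time: 7.47
ee_pos: [0.5679, 0.1117, 0.1747]
tool_rot: [[0.146, -0.989, -0.002], [-0.989, -0.146, -0.002], [0.001, 0.002, -1.0]]
wrist_force: [-0.9, 0.2, 0.3]
grip_width: 0.0001
```

```bash
python3 -m inch '[[[0,0,0],[-0.0114,0.003,0],0],[[0,0,0],[0,0,0.015],0],[[0,0,0],[0,0,0.01],0],[[0,0,0],[0,0,0.004],0],[[0,0,0],[0,0,0],0]]'
python3 -m inch '[[[0,0,0],[0,0,0],0],[[0,0,0],[0,0,0],0]]'
python3 - <<'E'
from h import *
p,d=capture('side');q,d=capture('top');np.savez('cap4',p=p,q=q)
a=cv2.resize(p[140:235,185:285,::-1],(400,380),interpolation=cv2.INTER_CUBIC)
b=cv2.resize(q[125:220,205:305,::-1],(400,380),interpolation=cv2.INTER_CUBIC)
cv2.imwrite('pics/c6.png',np.hstack([a,b]))
E
```

```text
time: 7.88
ee_pos: [0.5618, 0.1246, 0.1441]
tool_rot: [[0.149, -0.989, -0.003], [-0.989, -0.149, -0.001], [0.001, 0.004, -1.0]]
wrist_force: [0.5, -0.8, 0.7]
grip_width: 0.0001
time: 8.05
ee_pos: [0.5625, 0.1241, 0.1449]
tool_rot: [[0.148, -0.989, -0.002], [-0.989, -0.148, -0.002], [0.001, 0.002, -1.0]]
wrist_force: [0.8, 0.2, 1.4]
grip_width: 0.0002
```

View pics/c6.png

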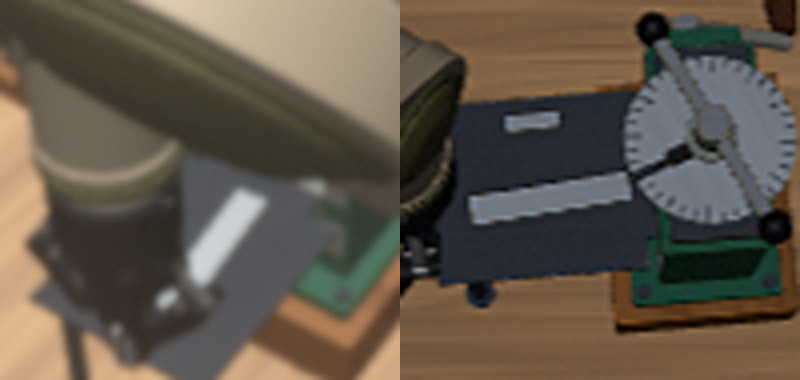

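```bash
python3 -m inch '[[[0,0,0],[0.003,0,0.0025],0],[[0,0,0],[0.005,0,0],0],[[0,0,0],[0.005,0,0],0],[[0,0,0],[0.004,0,0],0],[[0,0,0],[0.003,0,0],0]]'
python3 -m inch '[[[0,0,0],[0.004,0,0],0],[[0,0,0],[0.004,0,0],0],[[0,0,0],[0.004,0,0],0],[[0,0,0],[0,0,0],0],[[0,0,0],[0,0,0],0]]'
python3 - <<'E'
from h import *
q,d=capture('top');np.savez('cap5',q=q);T=lambda x,y,z: onz('top',x,y,z)
for im in(np.load('cap4.npz')['q'],q):
    hsv=cv2.cvtColor(im,cv2.COLOR_RGB2HSV)
    m=((im.min(2)>85)&(hsv[...,1]<60)).astype(np.uint8);m[:, :205]=0;m[:,263:]=0;m[185:]=0;m[:150]=0
    n,l,st,ce=cv2.connectedComponentsWithStats(m)
    for i in range(1,n):
        if st[i,4]>20:
            c=cv2.boxPoints(cv2.minAreaRect(np.argwhere(l==i)[:,::-1].astype(np.float32)))
            w=np.array([onz('top',*x,.147)[:2] for x in c]);print(st[i],onz('top',*ce[i],.147)[:2].round(4),w.round(4).tolist())
E
```

```text
time: 8.57
ee_pos: [0.5653, 0.1034, 0.1419]
tool_rot: [[0.148, -0.989, -0.002], [-0.989, -0.148, -0.002], [0.001, 0.003, -1.0]]
wrist_force: [-0.4, -0.3, 0.7]
grip_width: -0.0002
time: 8.98
ee_pos: [0.567, 0.0921, 0.1418]
tool_rot: [[0.148, -0.989, -0.003], [-0.989, -0.148, -0.002], [0.001, 0.003, -1.0]]
wrist_force: [0.1, 0.7, -0.0]
grip_width: -0.0001
[231 153  14   5  47] [0.6366 0.0439] [[0.6395, 0.0652], [0.6442, 0.0251], [0.6337, 0.0239], [0.629, 0.0639]]
[222 168  41  13 275] [0.5764 0.0316] [[0.5779, 0.0924], [0.5969, -0.0268], [0.5758, -0.0299], [0.557, 0.0889]]
[232 153  13   5  43] [0.6366 0.0423] [[0.6398, 0.0626], [0.6442, 0.0251], [0.6337, 0.0239], [0.6293, 0.0613]]
[226 168  37  13 243] [0.5775 0.0227] [[0.5782, 0.0826], [0.5968, -0.0288], [0.5762, -0.032], [0.5578, 0.079]]
```

```bash
python3 -m inch '[[[0,0,0],[0.004,0,0],0],[[0,0,0],[0.004,0,0],0],[[0,0,0],[0.004,0,0],0],[[0,0,0],[0.004,0,0],0],[[0,0,0.015],[0.004,0,0],0]]'
python3 -m inch '[[[0,0,0.015],[0.004,0,0],0],[[0,0,0.02],[0.004,0,0],0],[[0,0,0.02],[0.003,0,0],0],[[0,0,0],[0,0,0],0],[[0,0,0],[0,0,0],0]]'
python3 -m inch '[[[0,0,0],[0.0015,0,0],0],[[0,0,0],[0.0015,0,0],0],[[0,0,0],[0,0,0],0]]'
```

```text
time: 9.45
ee_pos: [0.5699, 0.0722, 0.1418]
tool_rot: [[0.133, -0.991, -0.003], [-0.991, -0.133, -0.002], [0.001, 0.003, -1.0]]
wrist_force: [0.5, 0.7, -1.6]
grip_width: -0.0003
time: 9.87
ee_pos: [0.5713, 0.0614, 0.1418]
tool_rot: [[0.078, -0.997, -0.003], [-0.997, -0.078, -0.002], [0.002, 0.003, -1.0]]
wrist_force: [0.1, -0.2, -1.0]
grip_width: 0.0002
time: 10.12
ee_pos: [0.5714, 0.0588, 0.1418]
tool_rot: [[0.079, -0.997, -0.003], [-0.997, -0.079, -0.001], [0.001, 0.003, -1.0]]
wrist_force: [0.1, 0.3, -0.8]
grip_width: -0.0002
```

```bash
for i in 1 2; do python3 -m inch '[[[0,0,0],[0.0012,0,0],0],[[0,0,0],[0.0012,0,0],0],[[0,0,0],[0,0,0],0]]' | grep -v rot; done
```

```text
time: 10.37
ee_pos: [0.5716, 0.0563, 0.1419]
wrist_force: [0.8, 0.3, -0.0]
grip_width: -0.0001
time: 10.62
ee_pos: [0.5718, 0.054, 0.1418]
wrist_force: [-0.2, 1.2, -1.2]
grip_width: 0.0002
```

```bash
for i in 1 2; do python3 -m inch '[[[0,0,0],[0.0012,0,0],0],[[0,0,0],[0,0,0],0],[[0,0,0],[0,0,0],0]]' | grep -v rot; done
python3 - <<'E'
from h import *
q,d=capture('top');np.savez('cap6',q=q)
hsv=cv2.cvtColor(q,cv2.COLOR_RGB2HSV)
m=((q.min(2)>85)&(hsv[...,1]<60)).astype(np.uint8);m[:, :205]=0;m[:,263:]=0;m[185:]=0;m[:150]=0
n,l,st,ce=cv2.connectedComponentsWithStats(m)
for i in range(1,n):
    if st[i,4]>20:
        c=cv2.boxPoints(cv2.minAreaRect(np.argwhere(l==i)[:,::-1].astype(np.float32)))
        print(st[i],np.array([onz('top',*x,.147)[:2] for x in c]).round(4).tolist())
E
```

```text
time: 10.87
ee_pos: [0.5719, 0.0535, 0.1418]
wrist_force: [0.1, 4.3, 0.0]
grip_width: 0.0002
time: 11.12
ee_pos: [0.5719, 0.0531, 0.1417]
wrist_force: [-0.7, 7.2, 1.3]
grip_width: -0.0001
[239 169  24  10 146] [[0.5837, 0.0432], [0.5944, -0.0287], [0.5735, -0.0316], [0.5628, 0.04]]
```

Run:
```python
from h import *
for f,k in(('cap_top','p'),('cap6','q')):
    q=np.load(f+'.npz')[k];hsv=cv2.cvtColor(q,cv2.COLOR_RGB2HSV)
    g=q.min(2).astype(float);C=[];
    for u in range(243,258):
        col=g[160:186,u];w=np.clip(col-70,0,None);v=160+(w*np.arange(26)).sum()/w.sum();C.append(onz('top',u,v,.147)[:2])
    C=np.array(C);s=np.polyfit(C[:,1],C[:,0],1);print(f,np.degrees(np.arctan2(-1,-s[0])),C[0],C[-1],np.std(C[:,0]-np.polyval(s,C[:,1])))
```

```text
cap_top -81.11266413659871 [0.57662395 0.0282265 ] [ 0.5828266 -0.0139347] 0.000578063245918459
cap6 -78.38523115862854 [0.57035625 0.02825233] [ 0.58265758 -0.0139328 ] 0.0011582510064256106
```

```bash
python3 -m inch '[[[0,0,0],[-0.015,0,0],0],[[0,0,0],[-0.03,0,0],0],[[0,0,0],[-0.025,0,-0.01],0],[[0,0,0],[0,0,-0.03],0],[[0,0,0],[0,0,-0.03],0]]'|grep pos
python3 -m inch '[[[0,0,0],[-0.03,0.01,-0.02],0],[[0,0,0],[-0.03,0.01,0],0],[[0,0,0],[-0.03,0.01,0],0],[[0,0,0],[0,0,0],0],[[0,0,0],[0,0,0],0]]'|grep pos
python3 - <<'E'
from h import *
p,d=capture('side');q,d=capture('top');np.savez('cap7',p=p,q=q)
g=q.min(2).astype(float);C=[]
for u in range(240,260):
    col=g[160:186,u];w=np.clip(col-70,0,None);v=160+(w*np.arange(26)).sum()/w.sum();C.append(onz('top',u,v,.147)[:2])
C=np.array(C);s=np.polyfit(C[:,1],C[:,0],1);print(np.degrees(np.arctan2(-1,-s[0])),C[0],C[-1],np.std(C[:,0]-np.polyval(s,C[:,1])))
a=cv2.resize(p[130:230,185:285,::-1],(400,400),interpolation=cv2.INTER_CUBIC)
b=cv2.resize(q[125:225,215:315,::-1],(400,400),interpolation=cv2.INTER_CUBIC)
cv2.imwrite('pics/c7.png',np.hstack([a,b]))
E
```

```text
ee_pos: [0.566, 0.1223, 0.2117]
ee_pos: [0.5292, 0.2103, 0.2312]
-80.52032936791905 [0.57374689 0.03725209] [ 0.58249617 -0.01995148] 0.0005734802480728223
```

View pics/c7.png

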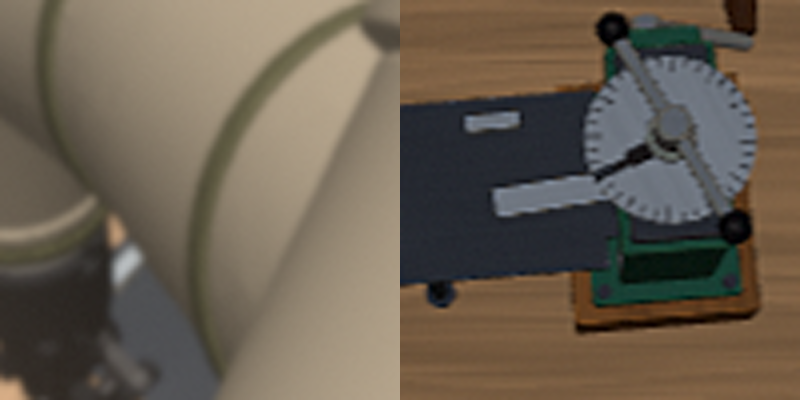

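The top view shows the ingot's rear at (495,203) and its front under the dial against the rolls. The stub at (492,122) hasn't moved, and the pointer is still in line with the index. The arm is clear of everything, so I'm handing in.

```bash
python3 -c "
from rig import *
o=get_obs();print(o['time'],o['wrist_force']);print(sign_off())"
```

```text
12.1 [-0.30588846 -0.33251843  0.68480602]
the job is handed in; nothing more can be done
None
```

The mill is set and the ingot is up against the rolls; I handed the job in at 12.1 s of the 48 s allowed.

- **Cross-bar:** I pushed it clockwise about 72° with the shut fingertips, without gripping it. In the last measurement from the top camera the pointer was at about 119.5° and the index at about 118.3°. That is roughly 1° (1 mm at the tip) short, and not past. The bar-ball reading put it nearly on the index; the two methods disagree by about a degree.
- **Ingot:** I pushed it from behind until the tool stopped advancing and the force rose from about 1 N to 7 N. The finger was then within about 2 mm of where I had calculated contact. After backing off, the ingot was still in place.
- **Squareness:** the ingot still lies about 4 to 5° off the rolling direction, much as it started. I tried to square it by turning the finger in the last few millimetres, but that had no effect. One front corner is therefore against the rolls, and I estimate the middle of the end is about 1 mm short.
- **Everything else:** the stub looked unmoved from above, and the arm ended clear of everything with under 1 N at the wrist. I did not check the bench items one by one after the moves. The arm blocked the last side view, so the final checks rest on the top camera and the forces.

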